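Close a rearing box with the top cover board of the pile

ROBOT

A 7-joint arm with a two-finger parallel gripper is mounted at the origin on the work surface. World frame = base frame: x ahead of the robot, y to its left, z up, the work surface at z = 0. Lengths are in m, angles in rad, forces in N, time in s.
With the tool pointing down it reaches from about 0.425 to 0.925 m from the base axis. Payload 6.8 kg.
Tool frame: the origin (TCP) lies on the centre line of the jaws, within the pads' length; the fingertips stand bot.tip_reach ahead of it and the grasp point (between the pads) lies 3 mm ahead of it (bot.tip_reach is the distance from the TCP to the fingertips, in m); z points along the fingers, y is the line along which they close (so a half turn about z gives the same grasp; the last joint's range is limited). The gripper opens to 85 mm and grips with 20 to 120 N. Pads are 22 mm wide; open, the fingers measure 114 mm over their backs; the gripper's body (76 mm by 85 mm) begins 54 mm behind the grasp point. The pads swing forward as they close: fully open they stand 13 mm farther back than shut.
Start: joints at [1.234, 0.477, 0.022, 1.555, -0.011, 1.109, -0.083], TCP at [0.153, -0.657, 0.253] pointing down, gripper open.
Joint ranges: [-2.96, 2.96], [-0.34, 2.1], [-1.41, 1.46], [0.24, 2.44], [-1.37, 4.51], [0.17, 1.92], [-2.96, 2.96]. Speed limits (rad/s): [2.39, 2.39, 3.14, 3.14, 3.14, 3.14, 3.14].

INTERFACE

Orientations are given as a unit quaternion [w, x, y, z].
In Python, from station import bot gives the robot as it stands.
- The arm moves only by the tool jog_arm, never from a script. Its argument "deltas" is a list of rows, each a list of 7 numbers: the shift along the world's x, y, z in m, then the turn, a rotation vector about the world's x, y, z in rad, then the opening, from 0 (shut) to 1 (fully open). In form: [[x, y, z, rx, ry, rz, grip], ...]. A call has 1 to 10 rows; each row shifts and turns the commanded pose from where the row before left it; what a row does not reach is not made up. A row lasts 1/10 s, in which the tool goes at most 50 mm and 8.59 degrees, less where a joint would pass 70% of its speed; a pose out of reach is approached as far as the arm can. A call with a gripper value outside its range is refused whole. The fingers move at their own pace and stop on an object; "newtons" is the grip in N (left out, the last holds). Time passes only in rows, so rows that do not move let the fingers close. It gives the time, the measured TCP pose, the force, the opening and the grip force at its end, in the units of the state.
- bot.get_obs(): the state, without advancing time (a new reading comes with each control period).
- bot.read_camera(name): name is "scene" or "side" or "wrist"; returns a dict with "img" (400x640x3 uint8, red, green, blue), "K" (3x3 intrinsics, pixels), "eye" and "attitude" of the camera in the world. Camera axes: x right, y down, z forward; pixel columns grow to the right and rows downward; lengths in m; the calibration is good to about 2 mm. A picture is of the moment at which its call begins. There is no depth.
- bot.hand_in(): hands the job in; it is judged then, once.
The state is a dict: "t": time; "q": joint angles; "joint_vel": joint speeds; "joint_torque": joint torques, N m; "eef_pos": TCP position; "tool_rot": TCP orientation; "contact_force": force on the tool from outside, world axes, zero at the start; "torque": the same for the moment, N m; "gripper_width": opening from 0.0 (shut) to 1.0 (fully open); "grasp_force": force on a finger pad.
Only numpy, scipy, OpenCV 4.12 (cv2) and the standard library are available. Lean on these libraries where they do the work, as an engineer would, in place of code of your own. Each camera call takes 0.05 s, during which the arm holds its last target. There are 200 camera calls.

TASK

Close the open oblong box with the top board of the pile on the low white stand: slide that board alone towards the robot, over the stand's front edge, until its end sticks out about 5 cm, then pinch it by that overhanging end and lift it off. Lay it flat on the rim of the oblong box, centred and lined up lengthwise so that it covers the opening, and let go. Leave the other boards of the pile where they lie, and do not tip or shove the box.

Things in the scene. Friction and masses are not known exactly. Their poses are not given: they have to be found in the camera images.
- top_board: Topmost of three equal smooth plywood boards piled on the stand: 170 x 60 x 4 mm, about 35 g. Origin at the centre of its underside; x along its length (the -x end points to the stand's front edge, towards the robot), y across its 60 mm width, z up. It slides easily on the board below, dragged by fingertips pressed lightly on it; its overhanging end can be pinched across the width from above.
- next_board: The second board of the pile, directly under the top board, of the same size and look and lying almost square under it (a third lies below it). Origin and axes as for the top board. To be left where it is.
- stand: Low white stand, fixed: top 200 (x) x 160 (y) mm. Origin at the centre of its footprint on the table; top face at z = 60 mm, front edge (towards the robot) at x = -100 mm. The boards lie on it lengthwise along x near its middle, their front ends 5 to 30 mm inside the front edge; underside of the top board at z = 68 mm. It may be on the robot's left or right, the box on the other side.
- rearing_box: Open grey plastic rearing box, oblong: outside 100 mm (x) x 44 mm (y) x 50 mm high, walls 4 mm, a bit of twig lying inside; loose, 0.4 kg. Origin at the centre of its underside, on the table; x along its length, roughly away from the robot; rim at z = 50 mm. A square grey tub of the same height elsewhere on the table is not it.
There are look-alikes about, which are no part of the job. What is shaped like the top_board but turquoise is not meant.

How it is judged:
By the outcome, as a careful person would: the job done as asked, in the order asked, and still so for the second after the job is handed in, with the robot touching nothing.
It also fails if it takes over 48 s, if anything falls off the work surface, if the arm or the gripper's body presses on something with over 40 N, if the wrist force passes 120 N, or if a joint passes its speed limit or range.

## Working session

There is one attempt and no reset: what is moved stays moved. The work goes in short steps, Python scripts to look and compute and a tool call to move; the robot and the scene stay as the last step left them, time stands still between calls to the robot, and variables do not carry over. Pictures are saved under pics/ and viewed, at most 10 in all, crops included, and the job is handed in when it is done.

Besides the shell and the picture viewer there is one more tool, called after "Emit:" as name(argument=value, ...), one argument or row to a line, values as JSON. jog_arm: Moves the arm, as the interface text tells. Its arguments: {"type":"object","properties":{"deltas":{"type":"array"},"newtons":{"type":"number"}},"required":["deltas"]}

```bash
mkdir -p pics
cat > h.py <<'E'
import numpy as np, cv2
from station import bot
from scipy.spatial.transform import Rotation as R
def cam(n,f=None):
    c=bot.read_camera(n)
    if f: cv2.imwrite('pics/'+f,c['img'][:,:,::-1])
    return c
def rot(c):
    a=np.array(c['attitude'],float)
    return a if a.shape==(3,3) else R.from_quat(a,scalar_first=True).as_matrix()
def ray(c,uv,z):
    d=rot(c)@np.linalg.inv(c['K'])@[uv[0],uv[1],1]; e=np.array(c['eye'])
    return e+d*(z-e[2])/d[2]
def proj(c,p):
    q=(np.atleast_2d(p)-np.array(c['eye']))@rot(c); q=q@np.array(c['K']).T
    return q[:,:2]/q[:,2:]
E
python3 - <<'E'
from h import *
for n in('scene','side'):
    c=cam(n,n+'0.png');print(n,c['eye'],c['attitude'],c['K'])
print(bot.get_obs(),bot.tip_reach)
E
```

```text
scene [ 0.71607315 -0.69582838  0.78165601] [-0.35929628  0.90390735  0.21659573 -0.08333049] [[425.68303353   0.         317.89019577]
 [  0.         425.68303353 198.22180733]
 [  0.           0.           1.        ]]
side [0.21246202 0.64178819 0.51677671] [ 0.07506721 -0.10624752  0.85742722 -0.49789049] [[376.78977076   0.         318.48817528]
 [  0.         376.78977076 205.99221263]
 [  0.           0.           1.        ]]
{'t': 0.1, 'q': array([ 1.23387948,  0.47768939,  0.02236434,  1.55632552, -0.01149391,
        1.10929058, -0.08306671]), 'joint_vel': array([-0.00176511, -0.0003154 ,  0.00065028, -0.00469675, -0.00013214,
       -0.00023334,  0.00021929]), 'joint_torque': array([ 3.27369176e-03, -5.97758102e+01,  1.61342606e+00, -2.81954670e+01,
        1.28585685e-02,  5.05365766e-03, -1.85946158e-05]), 'eef_pos': array([ 0.15297688, -0.65694334,  0.25245356]), 'tool_rot': array([-7.77013703e-04,  9.93460065e-01,  1.14177368e-01, -1.54238624e-04]), 'contact_force': array([-0.20134843,  0.5492532 , -0.13405968]), 'torque': array([-0.03425163,  0.03614148,  0.05057081]), 'grasp_force': 0.0, 'gripper_width': 0.9982222479218632} 0.022
```

View pics/scene0.png

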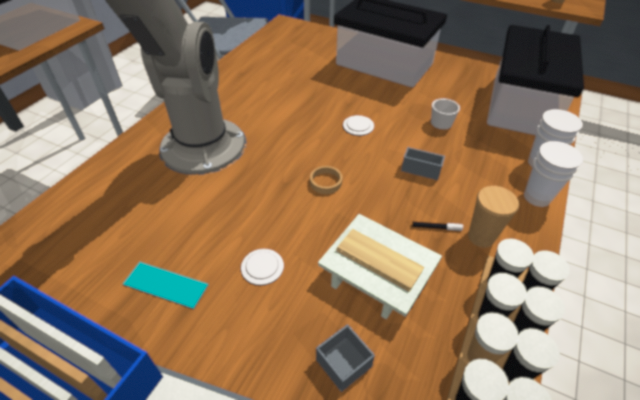

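View pics/side0.png

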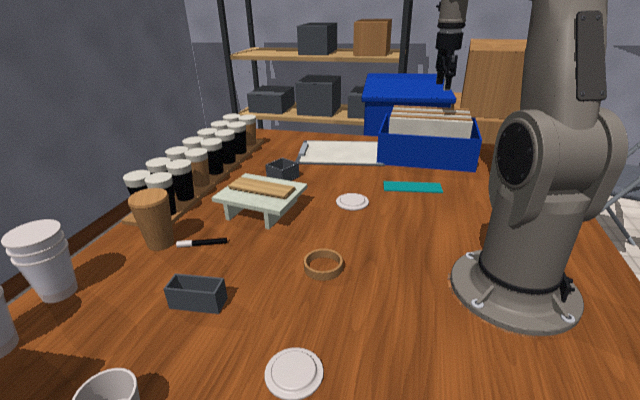

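The scene view shows the stand and board pile at (380,258), the turquoise look-alike at (165,285), a square tub at (344,356) and an oblong grey box at (423,164). In the side view the stand is at (262,195), the oblong box at (196,293) and the square tub at (282,170). The oblong box fits by its shape. I'll confirm both in one enlarged crop.

Run:
```python
import cv2,numpy as np
s=cv2.imread('pics/scene0.png');d=cv2.imread('pics/side0.png')
f=lambda i,x,y,w,h:cv2.resize(i[y:y+h,x:x+w],(400,300),interpolation=cv2.INTER_CUBIC)
cv2.imwrite('pics/crop.png',np.vstack([np.hstack([f(s,315,207,132,99),f(s,390,140,66,50)]),np.hstack([f(d,205,160,108,81),f(d,156,260,80,60)])]))
```

```text
(no output)
```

View pics/crop.png

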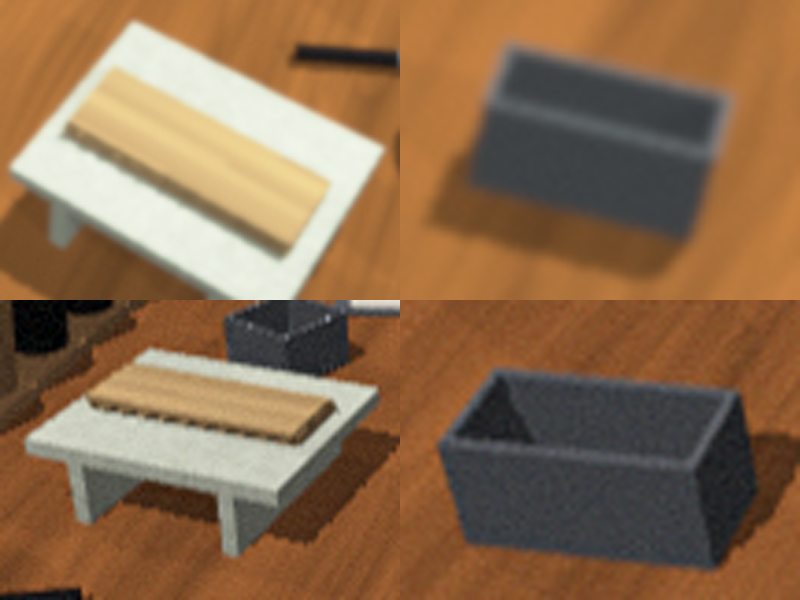

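The crop confirms both: a pile of wooden boards on the white stand, and the oblong open box with a rim about twice as long as wide. Next I'll fit poses from the corners.

```bash
cat > fit.py <<'E'
from h import *
from scipy.optimize import least_squares
def fit(obs,L,W,z,x0):
    "obs: list of (cam, 4 corners near-left.. any order, unmatched ok)"
    P=np.array([[a*L/2,b*W/2] for a in(-1,1) for b in(-1,1)])
    def pts(p):
        c,s=np.cos(p[2]),np.sin(p[2]); return np.c_[P@np.array([[c,s],[-s,c]])+p[:2],np.full(4,z)]
    def res(p):
        o=[]
        for c,uv in obs:
            q=proj(c,pts(p))
            for u in uv:
                d=q-u; o+=list(d[np.argmin((d**2).sum(1))])
        return o
    r=least_squares(res,x0,loss='soft_l1'); return r.x,np.round(np.array(r.fun).reshape(-1,2),1)
E
python3 - <<'E'
from fit import *
s=cam('scene');d=cam('side')
S=lambda o,k,l:[np.array(o)+(np.array(p)+.5)*k-.5 for p in l]
st=S((315,207),.33,[(135,20),(385,150),(12,168)]); std=S((205,160),.27,[(148,50),(380,88),(275,492-300+300-300),(28,442-300)])
bo=S((315,207),.33,[(118,68),(328,183),(283,247),(66,127)])
bod=S((205,160),.27,[(130,63),(337,103),(297,436-300),(88,400-300)])
bx=S((390,140),.165,[(110,45),(331,95),(316,156),(90,104)]);bxd=S((156,260),.2,[(95,72),(338,90),(293,168),(45,147)])
for n,a,b,L,W,z in(('stand',st,std,.2,.16,.06),('board',bo,bod,.17,.06,.072),('box',bx,bxd,.1,.044,.05)):
    for c,l in((s,a),(d,b)): print(n,[np.round(ray(c,u,z)[:2],4).tolist() for u in l])
    x0=[*np.mean([ray(d,u,z)[:2] for u in b],0),0.]
    print(n,fit([(s,a),(d,b)],L,W,z,x0))
E
```

```text
stand [[0.5164, -0.0868], [0.7147, -0.1179], [0.4946, -0.2468]]
stand [[0.6922, -0.2765], [0.4925, -0.2498], [0.5161, -0.0879], [0.7097, -0.1153]]
stand (array([ 0.60381208, -0.18209253, -0.14490807]), array([[-0.3,  0.5],
       [-0.1, -0.2],
       [-0.6, -0.2],
       [ 0.2,  0.1],
       [-0.6,  0.4],
       [-0. , -0.1],
       [-1.2, -0.6]]))
board [[0.5267, -0.1441], [0.6885, -0.1705], [0.6776, -0.2301], [0.5159, -0.2076]]
board [[0.6831, -0.2275], [0.5083, -0.1967], [0.5196, -0.1433], [0.6857, -0.163]]
board (array([ 0.60094707, -0.18701368, -0.14712393]), array([[-2.5, -0.6],
       [ 0.5, -0.1],
       [ 1.7,  0.2],
       [-0.8, -1.8],
       [ 1.1, -0.2],
       [-0.6, -1.4],
       [-0.4, -0.4],
       [-0.1, -1.2]]))
box [[0.5368, 0.1974], [0.6326, 0.209], [0.6375, 0.1677], [0.5418, 0.1558]]
box [[0.6377, 0.1665], [0.5404, 0.1543], [0.5362, 0.1972], [0.631, 0.2085]]
box (array([0.58682042, 0.18174258, 0.11272212]), array([[-0.7, -0.4],
       [ 0.6,  0.1],
       [ 0.3,  0.7],
       [-1. ,  0.1],
       [-0.3, -0.4],
       [ 0.4,  0. ],
       [ 0.5,  0.4],
       [-1.7,  0. ]]))
```

Emit:
jog_arm(
  deltas=[
    [0.033,0.034,0,0,0,-0.038,0.3],
    [0.033,0.034,0,0,0,-0.038,0.3],
    [0.033,0.034,0,0,0,-0.038,0.3],
    [0.033,0.034,0,0,0,-0.038,0.3],
    [0.033,0.034,0,0,0,-0.038,0.3],
    [0.033,0.034,0,0,0,-0.038,0.3],
    [0.033,0.034,0,0,0,-0.038,0.3],
    [0.033,0.034,0,0,0,-0.038,0.3],
    [0.033,0.034,0,0,0,-0.038,0.3],
    [0.033,0.034,0,0,0,-0.034,0.3],
  ],
  newtons=40,
)

```text
t: 1.2
eef_pos: [0.4841, -0.3159, 0.2534]
tool_rot: [0.0, 0.997, -0.074, 0.0]
contact_force: [0.8, -0.7, 0.2]
gripper_width: 0.3
grasp_force: 0.0
```

Emit:
jog_arm(
  deltas=[
    [0.032,0.032,-0.01,0,0,0,0.3],
    [0.032,0.032,-0.01,0,0,0,0.3],
    [0.032,0.032,-0.01,0,0,0,0.3],
    [0.032,0.032,-0.01,0,0,0,0.3],
    [0,0,-0.04,0,0,0,0.3],
    [0,0,-0.03,0,0,0,0.3],
    [0,0,0,0,0,0,0.3],
    [0,0,0,0,0,0,0.3],
  ],
)

```text
t: 2.0
eef_pos: [0.611, -0.1897, 0.1435]
tool_rot: [0.0, 0.997, -0.074, -0.0]
contact_force: [0.5, 0.2, 0.0]
gripper_width: 0.301
grasp_force: 0.0
```

Run:
```python
from h import *
o=bot.get_obs();print(o['t'],o['q'].round(3),o['eef_pos'].round(4),o['contact_force'].round(2),o['gripper_width'])
Rm=R.from_quat(o['tool_rot'],scalar_first=True).as_matrix();print('y yaw',np.arctan2(Rm[1,1],Rm[0,1]),Rm[:,2].round(4))
s=cam('scene','a.png')['img'];d=cam('side')['img'];w=cam('wrist')['img']
f=lambda i,x,y,W,h:cv2.resize(i[y:y+h,x:x+W],(400,300),interpolation=cv2.INTER_CUBIC)
cv2.imwrite('pics/c2.png',np.hstack([f(d,185,120,160,120),cv2.resize(w,(400,300))])[:,:,::-1])
```

```text
2.0 [ 0.301  0.539 -0.134  1.73   0.089  0.88  -1.589] [ 0.611  -0.1897  0.1435] [0.54 0.2  0.03] 0.3013373889312892
y yaw -1.7184426197270488 [-8.e-04  0.e+00 -1.e+00]
```

View pics/c2.png

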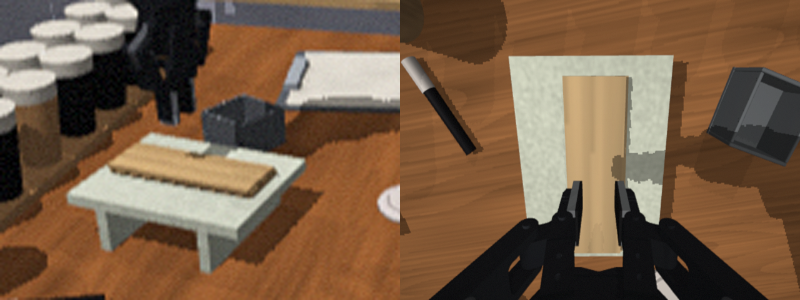

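The wrist view shows the fingers straddling the board's mid-line, with finger tips at (575,185) and (622,185) and board edges at about 565 and 627, square to it. I'll go down to touch.

Emit:
jog_arm(
  deltas=[
    [0,0.001,-0.023,0,0,0,0.3],
    [0,0,-0.02,0,0,0,0.3],
    [0,0,-0.003,0,0,0,0.3],
    [0,0,0,0,0,0,0.3],
  ],
)

```text
t: 2.55
eef_pos: [0.6114, -0.1887, 0.0982]
tool_rot: [0.0, 0.997, -0.074, 0.0]
contact_force: [0.4, -0.6, 0.8]
gripper_width: 0.304
grasp_force: 0.0
```

Emit:
jog_arm(
  deltas=[
    [0,0,-0.002,0,0,0,0.3],
    [0,0,0,0,0,0,0.3],
  ],
)

```text
t: 2.75
eef_pos: [0.6118, -0.1887, 0.0965]
tool_rot: [0.0, 0.997, -0.074, 0.001]
contact_force: [1.0, -0.3, 0.8]
gripper_width: 0.298
grasp_force: 0.0
```

Emit:
jog_arm(
  deltas=[
    [0,0,-0.002,0,0,0,0.3],
    [0,0,0,0,0,0,0.3],
  ],
)

```text
t: 2.95
eef_pos: [0.6118, -0.1886, 0.094]
tool_rot: [0.0, 0.997, -0.074, 0.001]
contact_force: [-0.1, -0.1, 2.8]
gripper_width: 0.301
grasp_force: 1.3
```

Emit:
jog_arm(
  deltas=[
    [0,0,-0.001,0,0,0,0.3],
    [0,0,0,0,0,0,0.3],
  ],
)

```text
t: 3.15
eef_pos: [0.6118, -0.1886, 0.094]
tool_rot: [0.0, 0.997, -0.074, 0.001]
contact_force: [-2.4, 0.8, 10.9]
gripper_width: 0.303
grasp_force: 5.3
```

Emit:
jog_arm(
  deltas=[
    [0,0,0.0005,0,0,0,0.3],
    [-0.002,0.0003,0,0,0,0,0.3],
    [-0.004,0.0006,0,0,0,0,0.3],
    [-0.004,0.0006,0,0,0,0,0.3],
    [-0.004,0.0006,0,0,0,0,0.3],
    [-0.004,0.0006,0,0,0,0,0.3],
    [-0.004,0.0006,0,0,0,0,0.3],
    [0,0,0,0,0,0,0.3],
  ],
)

```text
t: 3.95
eef_pos: [0.5901, -0.1853, 0.094]
tool_rot: [0.0, 0.997, -0.074, 0.001]
contact_force: [-0.1, 0.3, 7.3]
gripper_width: 0.303
grasp_force: 3.9
```

Run:
```python
from h import *
d=cam('side')['img'];w=cam('wrist')['img']
f=lambda i,x,y,W,h:cv2.resize(i[y:y+h,x:x+W],(400,300),interpolation=cv2.INTER_CUBIC)
cv2.imwrite('pics/c3.png',np.hstack([f(d,205,160,108,81),cv2.resize(w,(400,300))])[:,:,::-1])
```

```text
(no output)
```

View pics/c3.png

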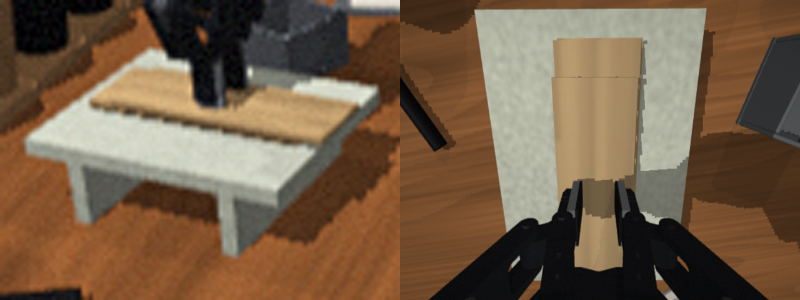

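The wrist view shows a step at row 77: the top board came forward and the board below stayed. I'll continue by 41 mm.

Emit:
jog_arm(
  deltas=[
    [-0.004,0.0006,0,0,0,0,0.3],
    [-0.005,0.0007,0,0,0,0,0.3],
    [-0.005,0.0007,0,0,0,0,0.3],
    [-0.005,0.0007,0,0,0,0,0.3],
    [-0.005,0.0007,0,0,0,0,0.3],
    [-0.005,0.0007,0,0,0,0,0.3],
    [-0.005,0.0007,0,0,0,0,0.3],
    [-0.004,0.0006,0,0,0,0,0.3],
    [-0.003,0.0004,0,0,0,0,0.3],
    [0,0,0,0,0,0,0.3],
  ],
)

```text
t: 5.05
eef_pos: [0.5492, -0.1795, 0.094]
tool_rot: [0.0, 0.997, -0.074, 0.002]
contact_force: [0.5, 0.1, 7.9]
gripper_width: 0.297
grasp_force: 4.0
```

Emit:
jog_arm(
  deltas=[
    [0,0,0.002,0,0,0,0.3],
    [0,0,0.04,0,0,0,0.3],
    [0,0,0.04,0,0,0,1],
    [-0.02,0.003,0,0,0,0,1],
    [-0.03,0.004,0,0,0,0,1],
    [0,0,0,0,0,0,1],
    [0,0,0,0,0,0,1],
  ],
)

```text
t: 5.75
eef_pos: [0.4974, -0.1723, 0.1746]
tool_rot: [0.0, 0.997, -0.074, -0.0]
contact_force: [0.0, -0.8, -0.2]
gripper_width: 1.0
grasp_force: 0.0
```

Run:
```python
from h import *
d=cam('side','side4.png')['img'];w=cam('wrist','wrist4.png')['img']
f=lambda i,x,y,W,h:cv2.resize(i[y:y+h,x:x+W],(400,300),interpolation=cv2.INTER_CUBIC)
s=cam('scene','scene4.png')['img']
cv2.imwrite('pics/c4.png',np.vstack([np.hstack([f(d,205,160,132,99),f(s,300,207,132,99)]),np.hstack([cv2.resize(w,(400,300)),np.zeros((300,400,3),np.uint8)])])[:,:,::-1])
```

```text
(no output)
```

View pics/c4.png

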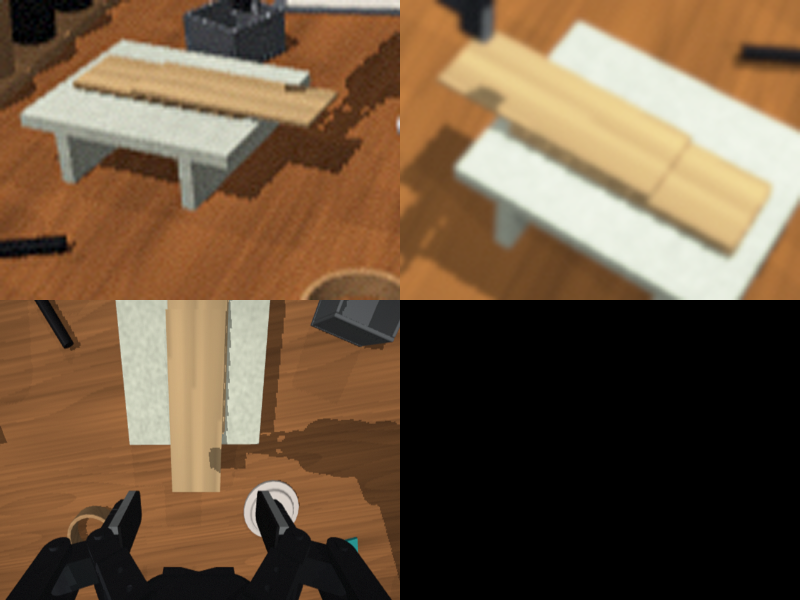

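The board overhangs the stand's front edge: in the wrist pane its front end is at row 491 and the stand's edge at row 443. The lower board stayed put. I'll measure the front end.

Run:
```python
from fit import *
w=cam('wrist');d=cam('side');s=cam('scene')
W=lambda x,y:((x+.5)/.625-.5,(y-300+.5)/.75-.5)
a,b=ray(w,W(172.5,491),.072),ray(w,W(220,491),.072); print(a,b)
e1,e2=ray(w,W(129,443),.06),ray(w,W(260,443),.06);print('edge',e1,e2)
S=lambda o,l:[np.array(o)+(np.array(p)+.5)*.33-.5 for p in l]
bs=S((300,207),[(473,35),(440,80),(0,0)][:2]); bs=[np.array((300,207))+np.array(p)*.33 for p in[(75,36),(39,79),(290,137),(248,204)]]
bd=[np.array((205,160))+np.array(p)*.33 for p in[(338,92),(308,125),(112,58),(75,85)]]
p,r=fit([(s,bs),(d,bd)],.17,.06,.072,[.539,-.178,-.147]);print(p,r.tolist())
u=np.array([np.cos(p[2]),np.sin(p[2])]);print('front end',p[:2]-.085*u,'wrist',(a+b)/2)
o=bot.get_obs();print(o['eef_pos'],'grasp at',p[:2]-.064*u)
```

```text
[ 0.46209884 -0.13522731  0.072     ] [ 0.453387   -0.19412606  0.072     ]
edge [ 0.51814638 -0.08970514  0.06      ] [ 0.49447666 -0.24971764  0.06      ]
[ 0.54142876 -0.17950183 -0.14642061] [[2.9, -2.3], [-1.1, 0.9], [0.7, 0.9], [0.1, -0.9], [-0.6, -0.9], [-0.5, -1.4], [5.6, 9.6], [17.8, 0.7]]
front end [ 0.45733829 -0.1671005 ] wrist [ 0.45774292 -0.16467668  0.072     ]
[ 0.49865369 -0.17226167  0.17458466] grasp at [ 0.47811359 -0.17016435]
```

Emit:
jog_arm(
  deltas=[
    [-0.02,0.004,0,0,0,0,1],
    [0,0,-0.04,0,0,0,1],
    [0,0,-0.04,0,0,0,1],
    [0,0,-0.02,0,0,0,1],
    [0,0,-0.01,0,0,0,1],
    [0,0,0,0,0,0,1],
    [0,0,0,0,0,0,1],
  ],
)

```text
t: 6.75
eef_pos: [0.4789, -0.1684, 0.0655]
tool_rot: [0.0, 0.997, -0.074, 0.001]
contact_force: [0.2, 0.5, -0.3]
gripper_width: 0.997
grasp_force: 0.0
```

Emit:
jog_arm(
  deltas=[
    [0,0,0,0,0,0,0.85],
    [0,0,0,0,0,0,0.78],
    [0,0,0,0,0,0,0.72],
    [0,0,0,0,0,0,0.65],
    [0,0,0,0,0,0,0.6],
    [0,0,0,0,0,0,0.6],
    [0,0,0,0,0,0,0.5],
    [0,0,0,0,0,0,0.5],
  ],
  newtons=35,
)

```text
t: 7.55
eef_pos: [0.4785, -0.1685, 0.065]
tool_rot: [0.0, 0.997, -0.074, 0.0]
contact_force: [-0.6, -0.2, 3.7]
gripper_width: 0.696
grasp_force: 37.0
```

Gripped at 0.696 of the opening, which is about 60 mm. Now I lift, slowly at first.

Emit:
jog_arm(
  deltas=[
    [0,0,0.002,0,0,0,0.5],
    [0,0,0.004,0,0,0,0.5],
    [0,0,0.01,0,0,0,0.5],
    [0,0,0.02,0,0,0,0.5],
    [0,0,0.03,0,0,0,0.5],
    [0,0,0.02,0,0,0,0.5],
    [0,0,0,0,0,0,0.5],
  ],
)

```text
t: 8.25
eef_pos: [0.4798, -0.1688, 0.154]
tool_rot: [0.001, 0.997, -0.074, 0.003]
contact_force: [-0.2, 0.5, -0.3]
gripper_width: 0.688
grasp_force: 37.7
```

Run:
```python
from h import *
o=bot.get_obs();print(o['eef_pos'],o['contact_force'],o['torque'])
d=cam('side')['img'];w=cam('wrist')['img'];s=cam('scene')['img']
f=lambda i,x,y,W,h:cv2.resize(i[y:y+h,x:x+W],(400,300),interpolation=cv2.INTER_CUBIC)
cv2.imwrite('pics/c5.png',np.vstack([np.hstack([f(d,200,110,160,120),f(s,270,160,160,120)]),np.hstack([cv2.resize(w,(400,300)),np.zeros((300,400,3),np.uint8)])])[:,:,::-1])
```

```text
[ 0.47977437 -0.16879449  0.15398632] [-0.24708862  0.54842815 -0.30176545] [-0.0382929  -0.02252655 -0.01837263]
```

View pics/c5.png

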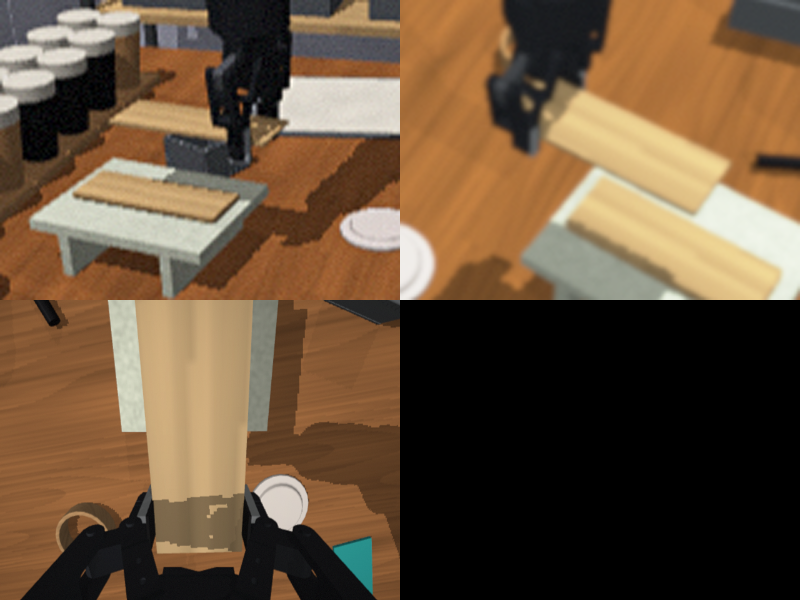

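The board is pinched at its front end and lifted level, and the lower two boards lie undisturbed. Next: its pose in the hand.

Run:
```python
from h import *
w=cam('wrist');d=cam('side');s=cam('scene')
W=lambda x,y:((x+.5)/.625-.5,(y-300+.5)/.75-.5)
z=.161
a,b=ray(w,W(157,552),z),ray(w,W(242,552),z);print('front',a,b,(a+b)/2, np.linalg.norm(a-b))
l,r=[ray(w,W(*q),z) for q in((136,310),(252,310))];print(l,r,np.linalg.norm(l-r)); m=(l+r)/2-(a+b)/2;print('yaw',np.arctan2(m[1],m[0]))
for zz in(.155,.161,.167): 
  f=[ray(s,(270+.4*x,160+.4*y),zz) for x,y in((329,162),(292,212))]; g=[ray(d,(200+.4*x,110+.4*y),zz) for x,y in((135,100),(110,121))]
  print(zz,'far scene',np.round(f,4).tolist(),np.mean(f,0),'side',np.round(g,4).tolist())
print(bot.get_obs()['eef_pos'])
```

```text
front [ 0.4636285  -0.13889893  0.161     ] [ 0.4551968  -0.19575835  0.161     ] [ 0.45941265 -0.16732864  0.161     ] 0.057481186720673254
[ 0.58369991 -0.15421652  0.161     ] [ 0.57541793 -0.2101113   0.161     ] 0.05650502448891502
yaw -0.1228548927137059
0.155 far scene [[0.6264, -0.1571, 0.155], [0.618, -0.2149, 0.155]] [ 0.62220745 -0.18598619  0.155     ] side [[0.6306, -0.2285, 0.155], [0.6321, -0.1685, 0.155]]
0.161 far scene [[0.6273, -0.1622, 0.161], [0.6189, -0.2195, 0.161]] [ 0.62310618 -0.19086774  0.161     ] side [[0.6237, -0.2141, 0.161], [0.6251, -0.1551, 0.161]]
0.167 far scene [[0.6281, -0.1674, 0.167], [0.6199, -0.2241, 0.167]] [ 0.62400491 -0.1957493   0.167     ] side [[0.6168, -0.1996, 0.167], [0.6182, -0.1417, 0.167]]
[ 0.47730022 -0.1680952   0.14980873]
```

Emit:
jog_arm(
  deltas=[
    [0,0.01,0.015,0,0,0,0.5],
    [0.003,0.02,0.015,0,0,0.02,0.5],
    [0.005,0.03,0,0,0,0.03,0.5],
    [0.005,0.04,0,0,0,0.03,0.5],
    [0.005,0.04,0,0,0,0.03,0.5],
    [0.005,0.04,0,0,0,0.03,0.5],
    [0.005,0.04,0,0,0,0.03,0.5],
    [0.005,0.04,0,0,0,0.03,0.5],
    [0.005,0.03,0,0,0,0.03,0.5],
    [0.003,0.02,0,0,0,0.02,0.5],
  ],
)

```text
t: 9.55
eef_pos: [0.5187, 0.1444, 0.1801]
tool_rot: [-0.0, 0.999, 0.053, -0.001]
contact_force: [0.6, -0.6, -0.6]
gripper_width: 0.693
grasp_force: 37.7
```

Emit:
jog_arm(
  deltas=[
    [0.003,0.02,0,0,0,0.01,0.5],
    [0.002,0.012,0,0,0,0.007,0.5],
    [0,0,-0.03,0,0,0,0.5],
    [0,0,-0.03,0,0,0,0.5],
    [0,0,-0.02,0,0,0,0.5],
    [0,0,0,0,0,0,0.5],
    [0,0,0,0,0,0,0.5],
    [0,0,0,0,0,0,0.5],
  ],
)

```text
t: 10.35
eef_pos: [0.5251, 0.1737, 0.1021]
tool_rot: [-0.0, 0.998, 0.059, 0.001]
contact_force: [0.0, -1.0, -0.4]
gripper_width: 0.687
grasp_force: 37.8
```

Run:
```python
from h import *
o=bot.get_obs();print(o['eef_pos'],o['contact_force'],o['gripper_width'])
Rm=R.from_quat(o['tool_rot'],scalar_first=True).as_matrix();print('y yaw',np.arctan2(Rm[1,1],Rm[0,1])+np.pi/2,Rm[:,2].round(4))
d=cam('side')['img'];w=cam('wrist')['img'];s=cam('scene')['img']
f=lambda i,x,y,W,h:cv2.resize(i[y:y+h,x:x+W],(400,300),interpolation=cv2.INTER_CUBIC)
cv2.imwrite('pics/c6.png',np.vstack([np.hstack([f(d,130,210,160,120),f(s,350,90,120,90)]),np.hstack([cv2.resize(w,(400,300)),np.zeros((300,400,3),np.uint8)])])[:,:,::-1])
```

```text
[0.52511094 0.17369106 0.10209018] [ 0.02287091 -0.97781982 -0.44809373] 0.6872437292848732
y yaw 0.11900669845577072 [ 2.e-03  5.e-04 -1.e+00]
```

View pics/c6.png

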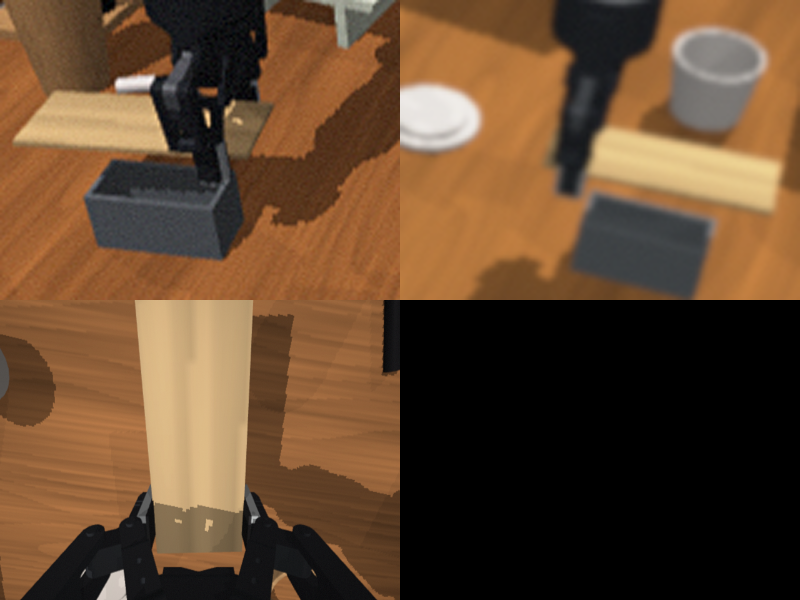

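The board is above the box, still level. In the side pane its corners are at (55,92), (15,142), (250,157) and (272,105). I'll check its centre against the box.

Run:
```python
from fit import *
d=cam('side');s=cam('scene')
D=[np.array((130+.4*x,210+.4*y)) for x,y in((55,92),(15,142),(250,157),(272,105))]
S=[np.array((350+.3*(x-400),90+.3*y)) for x,y in((782,160),(772,208))]
for z in(.105,.109,.113):
  p,r=fit([(d,D)],.17,.06,z,[.588,.182,.12]);q,r2=fit([(d,D),(s,S)],.17,.06,z,[.588,.182,.12]);print(z,p,abs(r).max(),q,abs(r2).max(), r2.tolist() if z==.109 else '')
print(bot.get_obs()['eef_pos'])
```

```text
0.105 [0.58627206 0.18006649 0.14488897] 0.8 [0.58611806 0.18089137 0.15168475] 1.7 
0.109 [0.58266455 0.18438054 0.14133564] 1.4 [0.58410347 0.18389582 0.1370458 ] 1.4 [[-0.0, -0.3], [-1.4, -0.2], [-1.2, -0.2], [0.8, -0.6], [-1.1, -0.5], [-0.7, -0.2]]
0.113 [0.57913732 0.18873845 0.13730019] 1.8 [0.58177743 0.18733301 0.12535252] 2.6 
[0.52453535 0.17378097 0.10159755]
```

Emit:
jog_arm(
  deltas=[
    [0.001,0.001,-0.02,0,0,-0.015,0.5],
    [0,0,-0.015,0,0,0,0.5],
    [0,0,-0.007,0,0,0,0.5],
    [0,0,-0.003,0,0,0,0.5],
    [0,0,0,0,0,0,0.5],
    [0,0,0,0,0,0,0.5],
  ],
)

```text
t: 11.2
eef_pos: [0.5254, 0.1748, 0.0562]
tool_rot: [-0.0, 0.999, 0.052, 0.0]
contact_force: [-0.8, 0.2, -0.2]
gripper_width: 0.692
grasp_force: 37.8
```

Emit:
jog_arm(
  deltas=[
    [0,0,-0.002,0,0,0,0.5],
    [0,0,-0.001,0,0,0,0.5],
    [0,0,0,0,0,0,0.5],
  ],
)

```text
t: 11.5
eef_pos: [0.5251, 0.1747, 0.0529]
tool_rot: [-0.0, 0.999, 0.052, 0.0]
contact_force: [-0.4, -0.4, -0.6]
gripper_width: 0.689
grasp_force: 37.8
```

Emit:
jog_arm(
  deltas=[
    [0,0,-0.0015,0,0,0,0.5],
    [0,0,0,0,0,0,0.5],
    [0,0,0,0,0,0,0.5],
  ],
)

```text
t: 11.8
eef_pos: [0.5251, 0.1746, 0.0513]
tool_rot: [0.0, 0.999, 0.052, -0.0]
contact_force: [-0.1, -0.2, -0.8]
gripper_width: 0.688
grasp_force: 37.8
```

Emit:
jog_arm(
  deltas=[
    [0,0,-0.0015,0,0,0,0.5],
    [0,0,0,0,0,0,0.5],
    [0,0,0,0,0,0,0.5],
  ],
)

```text
t: 12.1
eef_pos: [0.5251, 0.1747, 0.0497]
tool_rot: [0.0, 0.999, 0.052, -0.0]
contact_force: [-1.4, 0.1, 0.0]
gripper_width: 0.688
grasp_force: 37.8
```

Emit:
jog_arm(
  deltas=[
    [0,0,-0.001,0,0,0,0.5],
    [0,0,0,0,0,0,0.5],
    [0,0,0,0,0,0,0.5],
  ],
)

```text
t: 12.4
eef_pos: [0.5251, 0.1747, 0.0488]
tool_rot: [0.0, 0.999, 0.052, -0.0]
contact_force: [0.5, 0.3, -0.6]
gripper_width: 0.689
grasp_force: 37.8
```

Emit:
jog_arm(
  deltas=[
    [0,0,-0.001,0,0,0,0.5],
    [0,0,0,0,0,0,0.5],
    [0,0,0,0,0,0,0.5],
  ],
)

```text
t: 12.7
eef_pos: [0.5252, 0.1747, 0.0479]
tool_rot: [-0.0, 0.999, 0.052, 0.0]
contact_force: [0.6, -0.3, 2.2]
gripper_width: 0.689
grasp_force: 37.9
```

Emit:
jog_arm(
  deltas=[
    [0,0,-0.001,0,0,0,0.5],
    [0,0,0,0,0,0,0.5],
    [0,0,0,0,0,0,0.5],
  ],
)

```text
t: 13.0
eef_pos: [0.5252, 0.1747, 0.0476]
tool_rot: [0.0, 0.999, 0.052, 0.0]
contact_force: [-3.0, -1.1, 9.1]
gripper_width: 0.69
grasp_force: 38.5
```

Contact with the rim. I'll relax the pressure and look before letting go.

Emit:
jog_arm(
  deltas=[
    [0,0,0.0012,0,0,0,0.5],
    [0,0,0,0,0,0,0.5],
  ],
)

```text
t: 13.2
eef_pos: [0.5252, 0.1747, 0.0481]
tool_rot: [-0.0, 0.999, 0.052, 0.0]
contact_force: [-0.3, -0.2, -0.9]
gripper_width: 0.689
grasp_force: 37.8
```

Run:
```python
from h import *
d=cam('side')['img'];s=cam('scene')['img']
f=lambda i,x,y,W,h:cv2.resize(i[y:y+h,x:x+W],(400,300),interpolation=cv2.INTER_CUBIC)
cv2.imwrite('pics/c7.png',np.hstack([f(d,130,230,120,90),f(s,370,120,100,75)])[:,:,::-1])
print(bot.get_obs()['contact_force'])
```

```text
[-0.7328463  -1.26743417  1.85927634]
```

View pics/c7.png

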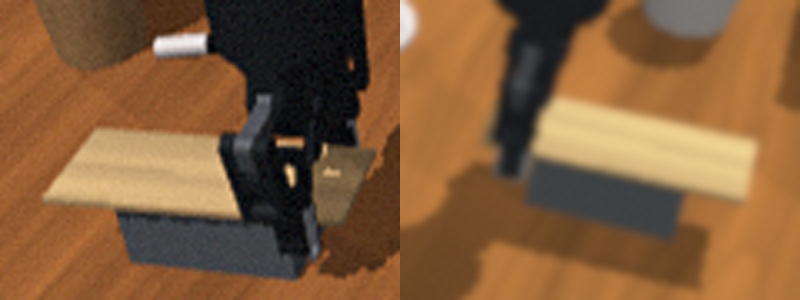

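The board lies across the box and overhangs both ends. Side-pane corners are at (95,128), (42,200), (345,222) and (377,150).

Run:
```python
from fit import *
d=cam('side');s=cam('scene')
D=[np.array((130+.3*(x+.5)-.5,230+.3*(y+.5)-.5)) for x,y in((95,128),(42,200),(345,222),(377,150))]
S=[np.array((370+.25*(x-400+.5)-.5,120+.25*(y+.5)-.5)) for x,y in((757,142),(745,200))]
for o in([(d,D)],[(d,D),(s,S)]):
  p,r=fit(o,.17,.06,.054,[.588,.182,.12]);print(p,r.tolist())
print([ray(d,u,.054)[:2].round(4).tolist() for u in D],[ray(s,u,.054)[:2].round(4).tolist() for u in S])
```

```text
[0.58597259 0.1820911  0.13575395] [[0.4, 0.7], [0.2, 0.1], [-0.5, -0.0], [-0.0, -0.5]]
[0.5860844  0.18196244 0.13380493] [[0.5, 0.6], [0.2, -0.1], [-0.6, -0.0], [-0.0, -0.4], [-0.1, -0.3], [0.1, 0.0]]
[[0.6764, 0.1622], [0.6665, 0.2233], [0.4967, 0.2002], [0.5052, 0.1421]] [[0.6669, 0.222], [0.674, 0.1635]]
```

It is centred within 1 mm and 0.8°, so I let go and withdraw.

Emit:
jog_arm(
  deltas=[
    [0,0,0,0,0,0,0.72],
    [0,0,0,0,0,0,0.76],
    [0,0,0,0,0,0,0.85],
    [0,0,0,0,0,0,1],
    [0,0,0,0,0,0,1],
    [0,0,0,0,0,0,1],
  ],
)

```text
t: 14.0
eef_pos: [0.5251, 0.1747, 0.048]
tool_rot: [-0.0, 0.999, 0.052, -0.0]
contact_force: [0.1, -0.1, 0.6]
gripper_width: 0.998
grasp_force: 0.0
```

Emit:
jog_arm(
  deltas=[
    [0,0,0.005,0,0,0,1],
    [0,0,0.015,0,0,0,1],
    [0,0,0.03,0,0,0,1],
    [0,0,0.04,0,0,0,1],
    [-0.02,0,0.04,0,0,0,1],
    [-0.04,-0.02,0.02,0,0,0,1],
    [0,-0.04,0.03,0,0,0,1],
    [0,-0.04,0,0,0,0,1],
    [0,-0.04,0,0,0,0,1],
    [0,0,0,0,0,0,1],
  ],
)

```text
t: 15.0
eef_pos: [0.4648, 0.029, 0.2293]
tool_rot: [0.001, 0.999, 0.048, 0.001]
contact_force: [0.0, 0.9, 0.1]
gripper_width: 1.003
grasp_force: 0.0
```

Run:
```python
from h import *
d=cam('side')['img'];s=cam('scene')['img']
f=lambda i,x,y,W,h:cv2.resize(i[y:y+h,x:x+W],(400,300),interpolation=cv2.INTER_CUBIC)
cv2.imwrite('pics/c8.png',np.vstack([np.hstack([f(d,130,230,120,90),f(s,370,120,100,75)]),np.hstack([f(d,190,140,140,105),f(s,300,190,160,120)])])[:,:,::-1])
```

```text
(no output)
```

View pics/c8.png

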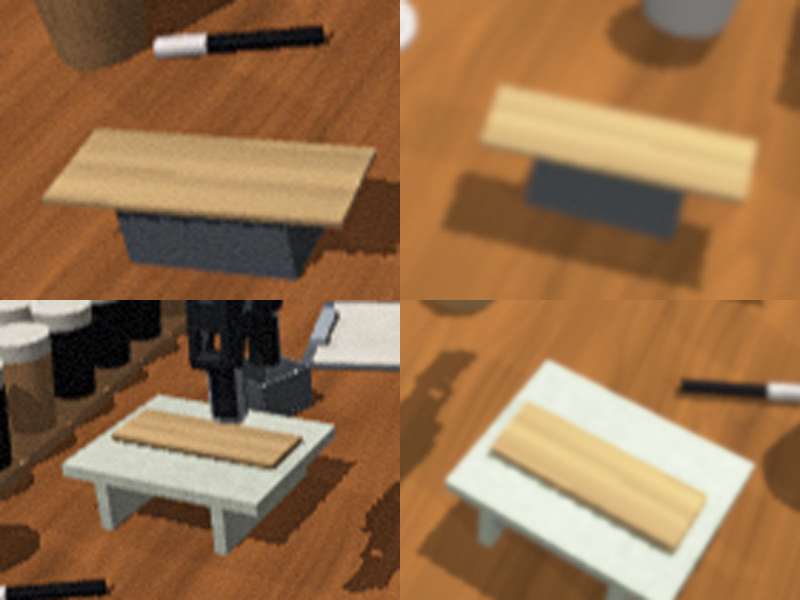

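The board lies flat and centred on the oblong box, with corners unchanged at (95,128) and (345,222). The remaining two boards are undisturbed, so I hand in.

```bash
python3 -c "
from station import bot
print(bot.hand_in())"
```

```text
the job is handed in; nothing more can be done
None
```

The job is handed in: the top board lies flat on the oblong box, measured within about 1 mm of centre and 1° of its length just before I let go and unmoved in the picture after, and the other two boards are still on the stand.

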